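Pack the graded set of tins into its foam-lined carton

TASK

Pack the set of four storage tins for shipping: stand each tin upright in the foam pocket made for its size, the smallest tin in the smallest and shallowest pocket and so on up to the largest in the deepest, each fully down so that all four lids stand level. Lower the tins in rather than dropping them, and leave the coffee cup and the glass jar that stand among them where they are.

Things in the scene. Friction and masses are not known exactly. Their poses are not given: they have to be found in the camera images.
- tin_52: The smallest of four round slip-lid storage tins, pale grey: a plain upright cylinder 52 mm across and 60 mm tall, 0.1 to 0.2 kg. Origin: centre of its underside; z up.
- tin_60: The second smallest of four round slip-lid storage tins, beige: a plain upright cylinder 60 mm across and 70 mm tall, 0.1 to 0.2 kg. Origin: centre of its underside; z up.
- tin_64: The second largest of four round slip-lid storage tins, dark green: a plain upright cylinder 64 mm across and 85 mm tall, 0.1 to 0.2 kg. Origin: centre of its underside; z up.
- tin_68: The largest of four round slip-lid storage tins, dark red: a plain upright cylinder 68 mm across and 100 mm tall, 0.1 to 0.2 kg. Origin: centre of its underside; z up.
- bed_52: Fixed light-grey foam block in the carton, 100 mm square and 70 mm tall, with the smallest round pocket in its top: 62 mm wide (mouth flared to 72 mm) and 18 mm deep, for the 52 mm tin. Origin: centre of the block's underside, 4 mm above the table; pocket on its z axis, pocket floor 52 mm above the origin, sides along its x and y.
- bed_60: Fixed light-grey foam block in the carton, 100 mm square and 70 mm tall, with the second smallest round pocket in its top: 70 mm wide (mouth flared to 80 mm) and 28 mm deep, for the 60 mm tin. Origin: centre of the block's underside, 4 mm above the table; pocket on its z axis, pocket floor 42 mm above the origin, sides along its x and y.
- bed_64: Fixed light-grey foam block in the carton, 100 mm square and 70 mm tall, with the second largest round pocket in its top: 74 mm wide (mouth flared to 84 mm) and 43 mm deep, for the 64 mm tin. Origin: centre of the block's underside, 4 mm above the table; pocket on its z axis, pocket floor 27 mm above the origin, sides along its x and y.
- bed_68: Fixed light-grey foam block in the carton, 100 mm square and 70 mm tall, with the largest round pocket in its top: 78 mm wide (mouth flared to 88 mm) and 58 mm deep, for the 68 mm tin. Origin: centre of the block's underside, 4 mm above the table; pocket on its z axis, pocket floor 12 mm above the origin, sides along its x and y.
- cup: White coffee cup with one handle, 72 mm wide, 85 mm with the handle, 53 mm tall, loose among the tins; not part of the set. Origin: at its underside, under the middle of cup and handle together.
- glass_jar: Clear glass clip-top jar with a wire clip, 90 mm across (clip to 52 mm from the axis) and 136 mm tall, loose among the tins; not part of the set (more such jars stand at the back of the table). Origin: centre of its underside.
Things that resemble listed ones, but are neither listed nor needed, are in the scene too. Leave any blue look-alike of the tin_60 alone.

How it is judged:
At the end, for the whole second after the job is handed in: Every tin stands in the foam pocket of its own size: within 8 mm of its axis, its underside within 4 mm of the pocket floor, upright within 0.08 rad, at rest; cup and glass jar within 3 cm of where they stood (horizontal distance between tin_52 and bed_52 below 0.008 m and z of tin_52 in the frame of bed_52 below 0.056 m and angle between each of tin_52, tin_60, tin_64, tin_68's own z axis and vertical below 0.08 rad and linear speed of each of tin_52, tin_60, tin_64, tin_68 below 0.01 m/s and horizontal distance between tin_60 and bed_60 below 0.008 m and z of tin_60 in the frame of bed_60 below 0.046 m and horizontal distance between tin_64 and bed_64 below 0.008 m and z of tin_64 in the frame of bed_64 below 0.031 m and horizontal distance between tin_68 and bed_68 below 0.008 m and z of tin_68 in the frame of bed_68 below 0.016 m and distance of each of cup, glass_jar from where it was at the start of the episode below 0.03 m); the robot touches nothing.
It fails at once if a tin is tipped over (angle between any of tin_52, tin_60, tin_64, tin_68's own z axis and vertical above 0.6 rad).
It fails at once if a tin is let drop from a height (it falls free of the fingers faster than 0.9 m/s) ((linear speed of tin_52 above 0.9 m/s and contact force between tin_52 and the fingers below 0.01 N) or (linear speed of tin_60 above 0.9 m/s and contact force between tin_60 and the fingers below 0.01 N) or (linear speed of tin_64 above 0.9 m/s and contact force between tin_64 and the fingers below 0.01 N) or (linear speed of tin_68 above 0.9 m/s and contact force between tin_68 and the fingers below 0.01 N)).
It fails at once if the cup or the glass jar is pushed more than 3 cm or tipped (distance of any of cup, glass_jar from where it was at the start of the episode above 0.03 m or angle between any of cup, glass_jar's own z axis and vertical above 0.3 rad).
It also fails if it takes over 104 s, if anything falls off the work surface, if the arm or the gripper's body presses on something with over 40 N, if the wrist force passes 120 N, or if a joint passes its speed limit or range.

ROBOT

A 6-joint arm with a two-finger parallel gripper is mounted at the origin on a cart in front of the work surface, level with it; the furniture and walls round the work are solid. World frame = base frame: x ahead of the robot, y to its left, z up, the work surface at z = 0. Lengths are in m, angles in rad, forces in N, time in s.
With the tool pointing down it reaches from about 0.275 to 0.825 m from the base axis. Payload 5.2 kg.
Tool frame: the origin (TCP) lies midway between the tips of the shut fingers; the grasp point (between the pads) lies 19 mm behind it; z points along the fingers, y is the line along which they close (so a half turn about z gives the same grasp; the last joint's range is limited). The gripper opens to 93 mm and grips with 3 to 60 N. Pads are 15 mm wide; open, the fingers measure 128 mm over their backs; the gripper's body (75 mm by 188 mm) begins 65 mm behind the grasp point.
Start: joints at [-1.421, 0.259, 1.535, -0, 1.348, -0.203], TCP at [0.19, -0.516, 0.189] pointing down, gripper open.
Joint ranges: [-3.14, 3.14], [-0.91, 2.08], [0.19, 2.58], [-1.22, 4.36], [0.22, 2.71], [-3.12, 3.12]. Speed limits (rad/s): [2.57, 2.57, 3.14, 3.14, 3.14, 3.14].

INTERFACE

Orientations are given as a unit quaternion [w, x, y, z].
In Python, from workcell import manip, imaging, ticket gives the robot as it stands. The module is installed in compiled form; this text tells all that it offers.
- The arm moves only by the tool drive_tool, never from a script. Its argument "targets" is a list of rows, each an object with "delta_pos": the shift along the tool's x, y, z in units of 0.5 m (1.0 is 0.5 m), a list of three; "angular": the turn, a rotation vector about the tool's x, y, z in units of 30 degrees (1.0 is 30 degrees), a list of three; "grip": the opening, from 0 (shut) to 1 (fully open). In form: [{"delta_pos": [tx, ty, tz], "angular": [rx, ry, rz], "grip": grip}, ...]. A call has 1 to 20 rows; each row is the pose to reach, as a shift and turn from the pose commanded when the call began, along the tool's axes at that moment; what a row does not reach only later rows make up. A row lasts 1/10 s, in which the tool goes at most 50 mm and 8.59 degrees, less where a joint would pass 70% of its speed; a pose out of reach is approached as far as the arm can. A call with a number of a shift or a turn outside -1 to 1 is refused whole. A call with a gripper value outside its range is refused whole. The fingers move at their own pace and stop on an object; "force" is the grip in N (left out, the last holds). Time passes only in rows, so rows that repeat a pose let the fingers close. It gives the time, the measured TCP pose, the force, the opening and the grip force at its end, in the units of the state.
- manip.observe(): the state, without advancing time (a new reading comes with each control period).
- imaging.grab_frame(name): name is "scene" or "top" or "wrist"; returns a dict with "color" (384x512x3 uint8, red, green, blue), "z_map" (384x512 float32, m along the optical axis (not along the pixel's ray), 0 where there is no reading), "camera_matrix" (3x3 intrinsics, pixels), "rvec" (rotation vector, rad) and "tvec" (3), from world to camera coordinates, as OpenCV has them; the wrist camera has in their place "mount" (4x4, takes a point from camera to tool coordinates, whose origin is the TCP and whose axes are the flange's). Camera axes: x right, y down, z forward; pixel columns grow to the right and rows downward; lengths in m; the calibration is good to about 2 mm. A picture is of the moment at which its call begins: read the wrist's pose just before it.
- ticket.finish_job(): hands the job in; it is judged then, once.
The state is a dict: "clock": time; "joint_pos": joint angles; "joint_velocities": joint speeds; "joint_efforts": joint torques, N m; "tcp_pos": TCP position; "ee_rot": TCP orientation; "wrist_force": force on the tool from outside, world axes, zero at the start; "moment": the same for the moment, N m; "grip_width": opening from 0.0 (shut) to 1.0 (fully open); "grip_force": force on a finger pad.
Only numpy, scipy, OpenCV 4.12 (cv2) and the standard library are available. Lean on these libraries where they do the work, as an engineer would, in place of code of your own. Each camera call takes 0.05 s, during which the arm holds its last target. There are 200 camera calls.

## Working session

There is one attempt and no reset: what is moved stays moved. The work goes in short steps, Python scripts to look and compute and a tool call to move; the robot and the scene stay as the last step left them, time stands still between calls to the robot, and variables do not carry over. Pictures are saved under pics/ and viewed, at most 14 in all, crops included, and the job is handed in when it is done.

Besides the shell and the picture viewer there is one more tool, called after "Emit:" in YAML: its name, and indented under it one key for each argument. drive_tool: Moves the arm, as the interface text tells. Its arguments: {"type":"object","properties":{"targets":{"type":"array"},"force":{"type":"number"}},"required":["targets"]}

```bash
mkdir -p pics; cat > h.py <<'E'
from workcell import manip, imaging, ticket
import numpy as np, cv2
def grab(n):
    s=manip.observe(); f=imaging.grab_frame(n); f['s']=s; return f
def pts(f):
    K=f['camera_matrix'];z=f['z_map'];v,u=np.mgrid[:z.shape[0],:z.shape[1]]
    P=np.stack([(u-K[0,2])/K[0,0]*z,(v-K[1,2])/K[1,1]*z,z],-1)
    if 'rvec' in f:
        R=cv2.Rodrigues(np.array(f['rvec'],float))[0]; return (P-np.array(f['tvec']).ravel())@R
    M=np.array(f['mount']);P=P@M[:3,:3].T+M[:3,3]
    from scipy.spatial.transform import Rotation as Ro
    w,x,y,zz=f['s']['ee_rot'];return Ro.from_quat([x,y,zz,w]).apply(P.reshape(-1,3)).reshape(P.shape)+f['s']['tcp_pos']
def save(f,name,sc=1.5,box=None):
    c=f['color'][:,:,::-1]
    if box: c=c[box[1]:box[3],box[0]:box[2]]
    cv2.imwrite('pics/'+name,cv2.resize(c,None,fx=sc,fy=sc,interpolation=cv2.INTER_CUBIC))
E
python3 - <<'E'
from h import *
import pickle
print(manip.observe())
for n in ['top','scene']:
    f=grab(n); save(f,n+'0.png'); pickle.dump(f,open(n+'0.pkl','wb'))
E
```

```text
{'clock': 0.0, 'joint_pos': array([-1.42081668e+00,  2.59341864e-01,  1.53606977e+00, -1.09907813e-05,
        1.34797261e+00, -2.02777234e-01]), 'joint_velocities': array([ 0.00181314, -0.00107057, -0.00035693,  0.00048721,  0.00072387,
        0.00021026]), 'joint_efforts': array([-8.65144848e-04, -4.37312365e+01, -2.83998209e+01,  7.17601483e-02,
        4.12452884e-02, -1.43050015e-04]), 'tcp_pos': array([ 0.18995774, -0.51553055,  0.1881237 ]), 'ee_rot': array([-8.95622511e-04,  9.84484997e-01,  1.75466489e-01,  1.82885396e-05]), 'wrist_force': array([ 1.01485421, -0.28855762, -0.14629808]), 'moment': array([ 0.01323156, -0.00982101,  0.00312489]), 'grip_force': 0.0, 'grip_width': 0.9994776842477247}
```

View pics/top0.png

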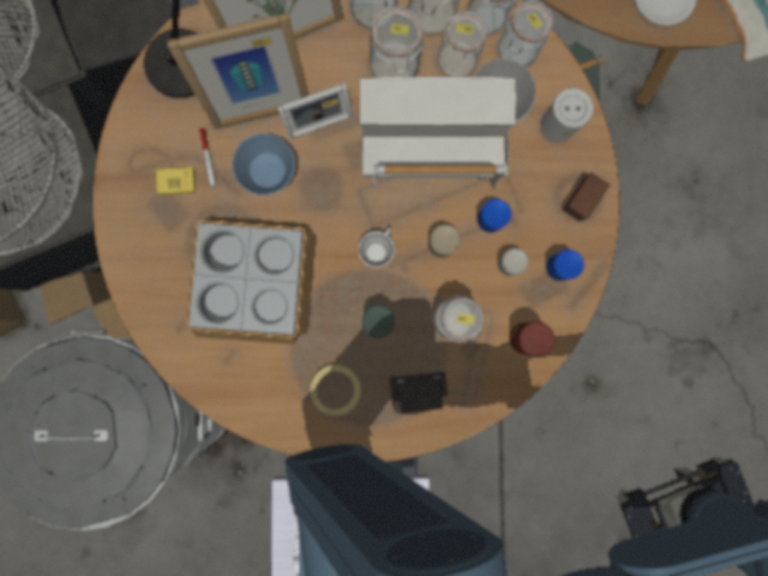

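View pics/scene0.png

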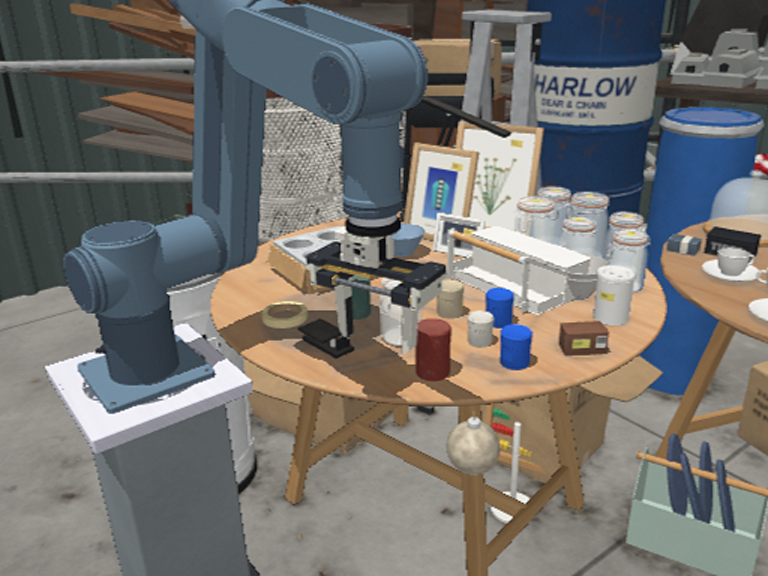

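The top view (display pixels at 1.5x) shows:
- **Tins:** grey tin at (513,261), beige at (444,240), green at (378,321), red at (534,338). Blue look-alikes are at (494,214) and (566,264).
- **Leave in place:** cup at (376,246) and jar at (459,320).
- **Carton:** its four pockets are at (225,251), (275,255), (219,302) and (271,307).
- **Could be confused with tin_52:** the white canister at (567,112) or the cup.

Next I measure with depth.

```bash
python3 - <<'E'
from h import *
import pickle
f=pickle.load(open('top0.pkl','rb'));P=pts(f)
K=f['camera_matrix'];R=cv2.Rodrigues(np.array(f['rvec'],float))[0];print('cam',-R.T@np.ravel(f['tvec']))
for n,u,v,r in [('52',513,261,13),('60',444,240,15),('64',378,321,15),('68',534,338,18),('bl1',494,214,16),('bl2',566,264,17),('cup',376,246,22),('jar',459,320,24),('black',420,392,25)]:
    u/=1.5;v/=1.5;r=r/1.5+4
    vv,uu=np.mgrid[:384,:512];m=(np.hypot(uu-u,vv-v)<r)
    q=P[m];zt=np.percentile(q[:,2],90);t=q[q[:,2]>zt-.008]
    (c,rad)=cv2.minEnclosingCircle(t[:,:2].astype(np.float32))
    print(n,'ztop',zt.round(4),'ctr',np.round((t.min(0)+t.max(0))/2,4)[:2],'mean',t.mean(0)[:2].round(4),'r',round(rad,4))
# carton
q=P[140:232,120:210].reshape(-1,3)
bt=q[(abs(q[:,2]-.074)<.004)]
print('block top',cv2.minAreaRect(bt[:,:2].astype(np.float32)),bt[:,2].mean())
for u,v in [(225,251),(275,255),(219,302),(271,307)]:
    p=P[int(v/1.5)-3:int(v/1.5)+4,int(u/1.5)-3:int(u/1.5)+4].reshape(-1,3);print(u,v,np.median(p,0).round(4),p[:,2].min())
save(f,'carton.png',7,(120,140,215,232)); save(f,'tins.png',4,(235,130,400,245))
E
```

```text
cam [ 0.46091863 -0.04300802  1.29287586]
52 ztop 0.0614 ctr [ 0.5357 -0.1988] mean [ 0.5849 -0.3265] r 0.1689
60 ztop 0.0714 ctr [ 0.5594 -0.1313] mean [ 0.6275 -0.189 ] r 0.126
64 ztop 0.0867 ctr [ 0.467  -0.0567] mean [ 0.4673 -0.0567] r 0.032
68 ztop 0.1014 ctr [ 0.4312 -0.2166] mean [ 0.4321 -0.3574] r 0.1746
bl1 ztop 0.0714 ctr [ 0.5846 -0.182 ] mean [ 0.6786 -0.291 ] r 0.1814
bl2 ztop 0.0712 ctr [ 0.5334 -0.253 ] mean [ 0.5764 -0.4272] r 0.2195
cup ztop 0.0382 ctr [ 0.5586 -0.0546] mean [ 0.6182 -0.0573] r 0.0999
jar ztop 0.1372 ctr [ 0.4731 -0.1465] mean [ 0.4723 -0.2097] r 0.1039
black ztop 0.0451 ctr [ 0.3743 -0.1147] mean [ 0.3252 -0.138 ] r 0.1084
block top ((0.5508675575256348, 0.20043718814849854), (0.2148110419511795, 0.21297508478164673), 86.33631896972656) 0.0737967833315569
225 251 [0.6137 0.2521 0.0163] 0.009160216778212545
275 255 [0.601  0.1474 0.0457] 0.042437449165497326
219 302 [0.5093 0.2596 0.0307] 0.024532422849297575
271 307 [0.4992 0.154  0.056 ] 0.05000016191449231
```

View pics/tins.png

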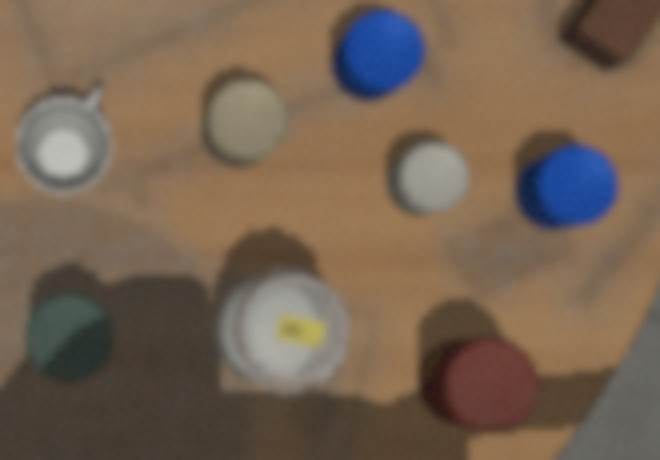

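View pics/carton.png

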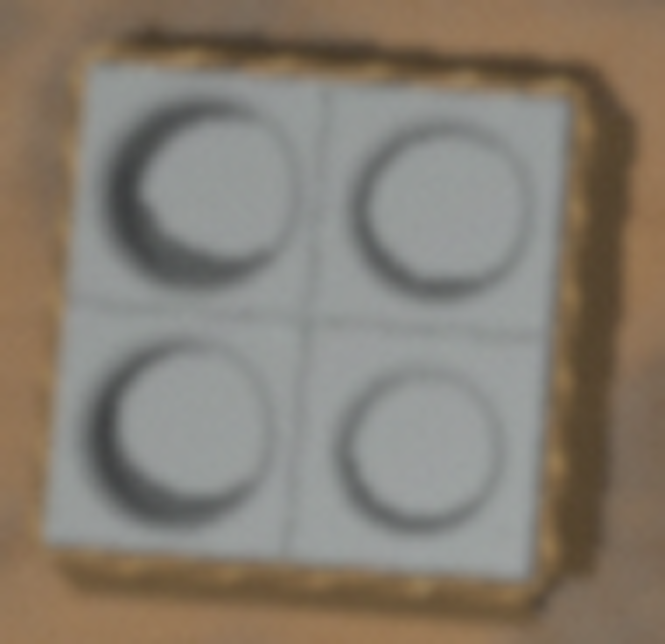

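```bash
python3 - <<'E'
from h import *
import pickle
f=pickle.load(open('top0.pkl','rb'));P=pts(f);K=f['camera_matrix'];R=cv2.Rodrigues(np.array(f['rvec'],float))[0];C=-R.T@np.ravel(f['tvec'])
v,u=np.mgrid[:384,:512]
D=np.stack([(u-K[0,2])/K[0,0],(v-K[1,2])/K[1,1],np.ones(u.shape)],-1)@R
def plane(z): return C+D*((z-C[2])/D[...,2])[...,None]
for n,a,b,h in [('52',513,261,.06),('60',444,240,.07),('64',378,321,.085),('68',534,338,.1),('bl1',494,214,.07),('bl2',566,264,.07),('cup',376,246,.053),('jar',459,320,.136)]:
    m=((np.hypot(u-a/1.5,v-b/1.5)<26)&(abs(P[...,2]-h-.001)<.005)).astype(np.uint8)
    _,L,S,cc=cv2.connectedComponentsWithStats(m);k=1+np.argmax(S[1:,4])
    q=plane(h)[L==k];print(n,'ctr',((q.min(0)+q.max(0))/2).round(4)[:2],'mean',q.mean(0)[:2].round(4),'dia',(q.max(0)-q.min(0))[:2].round(4))
m=((u>122)&(u<212)&(v>140)&(v<230)&(P[...,2]<.068)&(P[...,2]>.001)).astype(np.uint8)
_,L,S,cc=cv2.connectedComponentsWithStats(m)
for k in range(1,len(S)):
    if S[k,4]>150:
        q=plane(.072)[L==k];print('hole',cc[k]*1.5,((q.min(0)+q.max(0))/2).round(4)[:2],q.mean(0)[:2].round(4),(q.max(0)-q.min(0))[:2].round(4))
# corners of foam on plane .074
c=np.array([(92,65),(573,100),(535,578),(45,545)])/7+[120,140]-.5
for a,b in c:
    d=np.array([(a-K[0,2])/K[0,0],(b-K[1,2])/K[1,1],1])@R;print('corner',(C+d*(.074-C[2])/d[2])[:2].round(4))
q=P[140:240,115:220].reshape(-1,3)
s=P[100:260,225:410];print('max z of objects between', s[...,2].max(), 'wall strip z', P[224:230,150:190,2].max(), P[150:220,200:208,2].max())
print('box max z',P[45:130,240:350,2].max(), 'back rim x at', P[118,290])
print(imaging.grab_frame('wrist')['mount'])
E
```

```text
52 ctr [ 0.5862 -0.3284] mean [ 0.586 -0.329] dia [0.0479 0.0509]
60 ctr [ 0.6286 -0.189 ] mean [ 0.6279 -0.1892] dia [0.0565 0.0592]
64 ctr [ 0.4671 -0.0567] mean [ 0.4676 -0.0565] dia [0.0606 0.0607]
68 ctr [ 0.4313 -0.358 ] mean [ 0.4322 -0.3582] dia [0.0656 0.0637]
bl1 ctr [ 0.6792 -0.2921] mean [ 0.679  -0.2917] dia [0.0569 0.0569]
bl2 ctr [ 0.5775 -0.4328] mean [ 0.578 -0.433] dia [0.0565 0.0569]
cup ctr [ 0.6117 -0.077 ] mean [ 0.609 -0.081] dia [0.066  0.0241]
jar ctr [ 0.473  -0.2114] mean [ 0.4724 -0.2119] dia [0.072  0.0752]
hole [264.16746795 282.80528846] [0.5548 0.1896] [0.5442 0.1628] [0.2584 0.2573]
hole [221.61552347 251.06859206] [0.6072 0.2482] [0.6061 0.246 ] [0.0765 0.0817]
hole [273.42713004 255.13452915] [0.5982 0.146 ] [0.5978 0.1453] [0.0707 0.07  ]
hole [217.00877193 302.63157895] [0.5064 0.2528] [0.5056 0.2537] [0.0786 0.0754]
hole [268.92134831 306.37921348] [0.4986 0.1556] [0.4979 0.1533] [0.0641 0.0611]
corner [0.6607 0.2902]
corner [0.6455 0.0895]
corner [0.4459 0.1045]
corner [0.4605 0.3066]
max z of objects between 1.29287585507352 wall strip z 1.29287585507352 0.07774381325577459
box max z 1.29287585507352 back rim x at [ 0.76751494 -0.17903746  0.00832369]
[[ 1.07235130e-03 -9.58357877e-01 -2.85567908e-01  7.99074354e-02]
 [ 9.99999340e-01  1.14562693e-03 -8.95408574e-05 -8.90164156e-04]
 [ 4.12966471e-04 -2.85567623e-01  9.58358473e-01 -1.95513633e-01]
 [ 0.00000000e+00  0.00000000e+00  0.00000000e+00  1.00000000e+00]]
```

Top-view positions (±3 mm):

| Tin | x, y (m) |
|---|---|
| 52 | .586, -.329 |
| 60 | .628, -.189 |
| 64 | .4675, -.0565 |
| 68 | .432, -.358 |

The crop shows the pockets as 68 top-left, 60 top-right, 64 bottom-left and 52 bottom-right. Their depths agree. I'll use one fixed yaw of 45°, which is diagonal to the foam grid, and go above the red tin first.

Emit:
drive_tool:
  targets:
    - {"delta_pos": [0.15,-0.03,-0.03],"angular": [0,0,-0.2],"grip": 1}
    - {"delta_pos": [0.35,-0.08,-0.03],"angular": [0,0,-0.5],"grip": 1}
    - {"delta_pos": [0.563,-0.129,-0.03],"angular": [0,0,-0.83],"grip": 1}
    - {"delta_pos": [0.563,-0.129,-0.03],"angular": [0,0,-0.83],"grip": 1}
    - {"delta_pos": [0.563,-0.129,-0.03],"angular": [0,0,-0.83],"grip": 1}
    - {"delta_pos": [0.563,-0.129,-0.03],"angular": [0,0,-0.83],"grip": 1}
    - {"delta_pos": [0.563,-0.129,-0.03],"angular": [0,0,-0.83],"grip": 1}
    - {"delta_pos": [0.563,-0.129,-0.03],"angular": [0,0,-0.83],"grip": 1}
    - {"delta_pos": [0.563,-0.129,-0.03],"angular": [0,0,-0.83],"grip": 1}
    - {"delta_pos": [0.563,-0.129,-0.03],"angular": [0,0,-0.83],"grip": 1}
  force: 25

```text
clock: 1.15
tcp_pos: [0.4308, -0.3593, 0.2038]
ee_rot: [-0.0, 0.924, 0.383, -0.0]
wrist_force: [0.5, 0.1, -0.2]
grip_width: 1.002
grip_force: 0.0
```

```bash
cat >> h.py <<'E'
def tin(f,h,guess,rad,tol=.006):
    P=pts(f);m=(np.hypot(P[...,0]-guess[0],P[...,1]-guess[1])<rad+.03)&(abs(P[...,2]-h)<tol)
    _,L,S,cc=cv2.connectedComponentsWithStats(m.astype(np.uint8));k=1+np.argmax(S[1:,4])
    q=P[L==k];return (np.percentile(q,1,0)+np.percentile(q,99,0))/2,np.median(q,0),np.percentile(q,99,0)-np.percentile(q,1,0)
def delta(p):  # world target -> tool units from measured pose (yaw read off)
    s=manip.observe();w,x,y,z=s['ee_rot'];t=2*np.arctan2(y,x);d=np.array(p)-s['tcp_pos']
    return np.round(np.array([d[0]*np.cos(t)+d[1]*np.sin(t),d[0]*np.sin(t)-d[1]*np.cos(t),-d[2]])/.5,4),np.degrees(t).round(2)
E
python3 - <<'E'
from h import *
import pickle
P=pts(pickle.load(open('top0.pkl','rb')))
for r in range(50,126,6): q=P[r,240:345];q=q[q[:,2]<.6];print('box row',r,q[:,0].mean().round(3),np.percentile(q[:,2],[50,100]).round(3))
f=grab('wrist');print(tin(f,.1,(.432,-.358),.034));print(delta((.432,-.358,.07)));print(manip.observe()['tcp_pos'])
save(f,'w1.png')
E
```

```text
box row 50 0.974 [0.039 0.079]
box row 56 0.933 [0.093 0.098]
box row 62 0.915 [0.093 0.098]
box row 68 0.897 [0.093 0.101]
box row 74 0.879 [0.093 0.099]
box row 80 0.86 [0.093 0.099]
box row 86 0.858 [0.048 0.055]
box row 92 0.852 [0.003 0.031]
box row 98 0.833 [0.002 0.029]
box row 104 0.813 [0.003 0.025]
box row 110 0.767 [0.128 0.138]
box row 116 0.766 [0.033 0.129]
box row 122 0.756 [0.001 0.058]
(array([ 0.4326328 , -0.35806293,  0.0983275 ]), array([ 0.43316917, -0.35743349,  0.09834145]), array([0.06332696, 0.06315572, 0.00403423]))
(array([ 3.500e-03, -2.000e-04,  2.678e-01]), np.float64(44.99))
[ 0.43082783 -0.35931134  0.20389052]
```

View pics/w1.png

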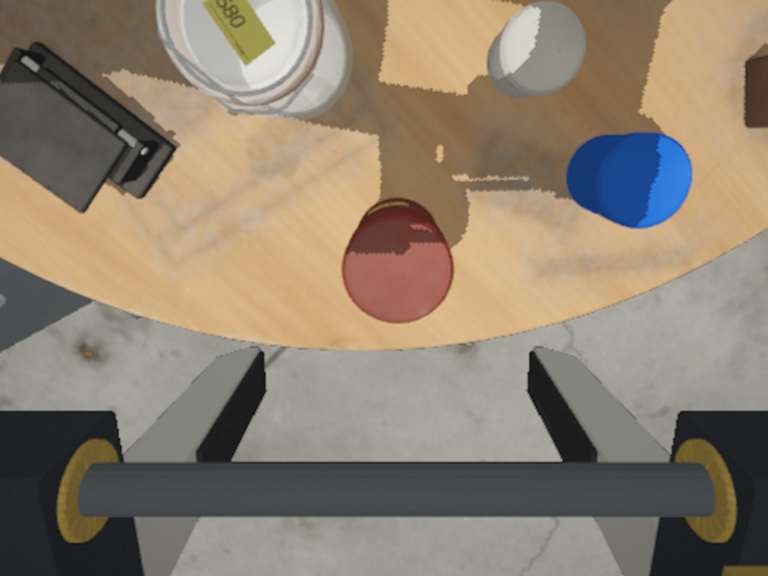

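The wrist view shows the red tin at (397,262), centred between the fingers (265 to 528) and clear of its neighbours. I'll descend, grip and lift.

Emit:
drive_tool:
  targets:
    - {"delta_pos": [0.005,0.001,0.09],"angular": [0,0,0],"grip": 1}
    - {"delta_pos": [0.005,0.001,0.17],"angular": [0,0,0],"grip": 1}
    - {"delta_pos": [0.005,0.001,0.24],"angular": [0,0,0],"grip": 1}
    - {"delta_pos": [0.005,0.001,0.267],"angular": [0,0,0],"grip": 1}
    - {"delta_pos": [0.005,0.001,0.267],"angular": [0,0,0],"grip": 1}
    - {"delta_pos": [0.005,0.001,0.267],"angular": [0,0,0],"grip": 0.5}
    - {"delta_pos": [0.005,0.001,0.267],"angular": [0,0,0],"grip": 0.5}
    - {"delta_pos": [0.005,0.001,0.267],"angular": [0,0,0],"grip": 0.5}
    - {"delta_pos": [0.005,0.001,0.267],"angular": [0,0,0],"grip": 0.5}
    - {"delta_pos": [0.005,0.001,0.267],"angular": [0,0,0],"grip": 0.5}
    - {"delta_pos": [0.005,0.001,0.267],"angular": [0,0,0],"grip": 0.5}
    - {"delta_pos": [0.005,0.001,0.267],"angular": [0,0,0],"grip": 0.5}
  force: 25

```text
clock: 2.4
tcp_pos: [0.4341, -0.3569, 0.0706]
ee_rot: [0.0, 0.923, 0.384, 0.0]
wrist_force: [-0.7, 0.5, 2.0]
grip_width: 0.509
grip_force: 0.7
```

```bash
python3 - <<'E'
from h import *
f=grab('wrist');save(f,'w2.png');s=manip.observe();print(s['grip_width'],s['grip_force'])
E
```

```text
0.5018424565883777 0.7428532093763351
```

View pics/w2.png

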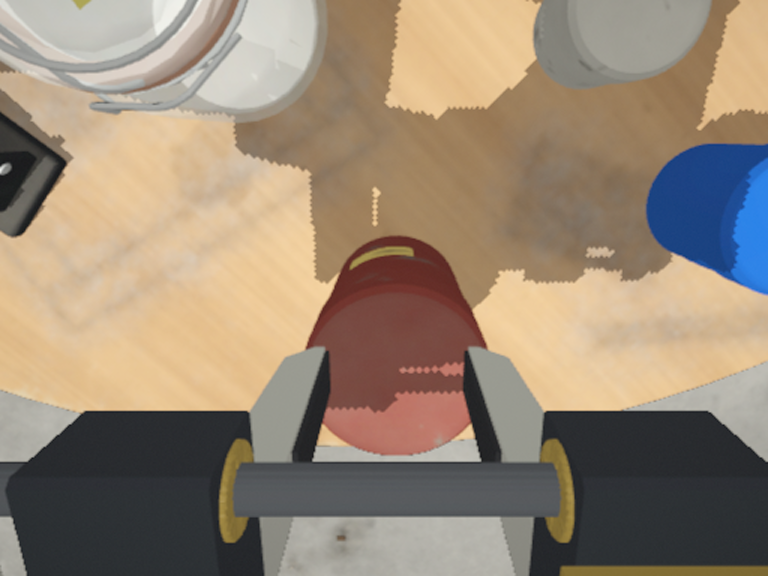

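```bash
python3 - <<'E'
from h import *
f=grab('wrist');P=pts(f);print(f['camera_matrix'],f['s']['tcp_pos'],f['s']['joint_pos'])
for a,b in [(397,320),(397,380),(397,420),(325,375),(468,375),(320,352),(300,390),(312,300),(475,300),(200,200),(397,270)]:
    print(a,b,f['z_map'][int(b/1.5),int(a/1.5)],P[int(b/1.5),int(a/1.5)].round(4))
E
```

```text
[[342.56308887   0.         264.00030009]
 [  0.         342.56308887 192.1779559 ]
 [  0.           0.           1.        ]] [ 0.43410785 -0.35689666  0.0705964 ] [-8.86563477e-01  3.85095414e-01  1.66495729e+00  1.47783468e-05
  1.09142117e+00 -1.03237471e-01]
397 320 0.1777398 [ 0.4471 -0.3428  0.0989]
397 380 0.18450092 [ 0.4309 -0.3591  0.0986]
397 420 0.18917671 [ 0.4193 -0.3707  0.0987]
325 375 0.16478735 [ 0.4218 -0.3354  0.1161]
468 375 0.16998146 [ 0.4535 -0.3701  0.1114]
320 352 0.1753386 [ 0.4219 -0.3311  0.1042]
300 390 0.14929904 [ 0.4204 -0.3301  0.1315]
312 300 0.28014442 [ 0.397  -0.3282 -0.0006]
475 300 0.27890074 [ 0.4598 -0.3901  0.0007]
200 200 0.2638566 [ 3.963e-01 -2.508e-01  2.000e-04]
397 270 0.19493091 [ 0.4556 -0.3342  0.0773]
```

The fingers are at 47 mm, inside the 68 mm lid outline, and the depth puts their tips at z≈0.104. So they hover above the lid, about 33 mm short of the reported TCP, and nothing is gripped. I'll open, go 30 mm lower and close again. The table stays clear either way.

Emit:
drive_tool:
  targets:
    - {"delta_pos": [0,0,-0.02],"angular": [0,0,0],"grip": 1}
    - {"delta_pos": [0,0,-0.02],"angular": [0,0,0],"grip": 1}
    - {"delta_pos": [0,0,-0.02],"angular": [0,0,0],"grip": 1}
    - {"delta_pos": [0,0,-0.02],"angular": [0,0,0],"grip": 1}
    - {"delta_pos": [0,0,-0.02],"angular": [0,0,0],"grip": 1}
    - {"delta_pos": [-0.002,-0.002,0.01],"angular": [0,0,0],"grip": 1}
    - {"delta_pos": [-0.003,-0.001,0.04],"angular": [0,0,0],"grip": 1}
    - {"delta_pos": [-0.003,-0.001,0.06],"angular": [0,0,0],"grip": 1}
    - {"delta_pos": [-0.003,-0.001,0.06],"angular": [0,0,0],"grip": 1}
    - {"delta_pos": [-0.003,-0.001,0.06],"angular": [0,0,0],"grip": 0.5}
    - {"delta_pos": [-0.003,-0.001,0.06],"angular": [0,0,0],"grip": 0.5}
    - {"delta_pos": [-0.003,-0.001,0.06],"angular": [0,0,0],"grip": 0.5}
    - {"delta_pos": [-0.003,-0.001,0.06],"angular": [0,0,0],"grip": 0.5}
    - {"delta_pos": [-0.003,-0.001,0.06],"angular": [0,0,0],"grip": 0.5}
    - {"delta_pos": [-0.003,-0.001,0.06],"angular": [0,0,0],"grip": 0.5}
  force: 25

```text
clock: 4.0
tcp_pos: [0.433, -0.358, 0.0411]
ee_rot: [0.001, 0.923, 0.384, 0.0]
wrist_force: [0.3, -0.0, 3.8]
grip_width: 0.727
grip_force: 25.0
```

```bash
python3 - <<'E'
from h import *
f=grab('wrist');save(f,'w3.png');s=manip.observe();print(s['grip_width'],s['grip_force'],s['wrist_force']);P=pts(f)
print(tin(f,.1,(.432,-.358),.034,.012))
E
```

```text
0.7329651983398179 25.000770092010498 [-0.7516553   0.44384182  4.27897616]
(array([ 0.4381213 , -0.35206958,  0.09995898]), array([ 0.43915252, -0.35099097,  0.09831477]), array([0.06788899, 0.06754898, 0.02171889]))
```

View pics/w3.png

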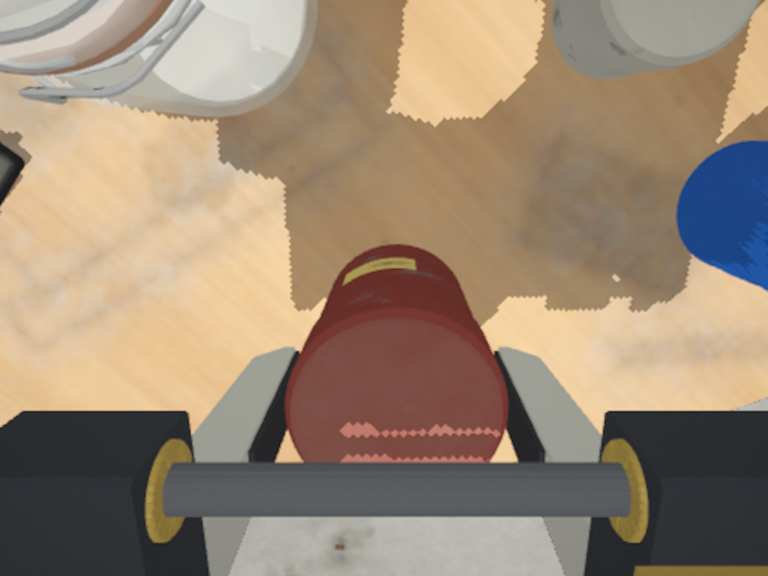

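The red tin is held: the fingers stop at 0.73 × 93 = 68 mm with 25 N, and the tin axis is at the TCP. The usable finger ends are about 30 mm short of the reported TCP, so I grip with TCP about 60 mm below the lid. I'll lift high over the jar and carry.

Emit:
drive_tool:
  targets:
    - {"delta_pos": [0,0,-0.04],"angular": [0,0,0],"grip": 0.5}
    - {"delta_pos": [0,0,-0.1],"angular": [0,0,0],"grip": 0.5}
    - {"delta_pos": [0,0,-0.18],"angular": [0,0,0],"grip": 0.5}
    - {"delta_pos": [0,0,-0.26],"angular": [0,0,0],"grip": 0.5}
    - {"delta_pos": [0,0,-0.34],"angular": [0,0,0],"grip": 0.5}
    - {"delta_pos": [0,0,-0.38],"angular": [0,0,0],"grip": 0.5}
    - {"delta_pos": [0.03,-0.02,-0.38],"angular": [0,0,0],"grip": 0.5}
    - {"delta_pos": [0.08,-0.05,-0.38],"angular": [0,0,0],"grip": 0.5}
    - {"delta_pos": [0.15,-0.09,-0.38],"angular": [0,0,0],"grip": 0.5}
    - {"delta_pos": [0.22,-0.13,-0.38],"angular": [0,0,0],"grip": 0.5}
    - {"delta_pos": [0.29,-0.17,-0.38],"angular": [0,0,0],"grip": 0.5}
    - {"delta_pos": [0.36,-0.21,-0.38],"angular": [0,0,0],"grip": 0.5}
    - {"delta_pos": [0.43,-0.25,-0.38],"angular": [0,0,0],"grip": 0.5}
    - {"delta_pos": [0.5,-0.29,-0.38],"angular": [0,0,0],"grip": 0.5}
    - {"delta_pos": [0.57,-0.33,-0.38],"angular": [0,0,0],"grip": 0.5}
    - {"delta_pos": [0.64,-0.37,-0.38],"angular": [0,0,0],"grip": 0.5}
    - {"delta_pos": [0.71,-0.41,-0.38],"angular": [0,0,0],"grip": 0.5}
    - {"delta_pos": [0.78,-0.45,-0.38],"angular": [0,0,0],"grip": 0.5}
    - {"delta_pos": [0.82,-0.47,-0.38],"angular": [0,0,0],"grip": 0.5}
    - {"delta_pos": [0.82,-0.47,-0.38],"angular": [0,0,0],"grip": 0.5}

```text
clock: 6.05
tcp_pos: [0.554, 0.1026, 0.2281]
ee_rot: [-0.001, 0.923, 0.386, -0.001]
wrist_force: [0.2, -0.2, -1.7]
grip_width: 0.734
grip_force: 25.0
```

```bash
cat >> h.py <<'E'
def holes(f,z0=.074):
    P=pts(f);m=(abs(P[...,2]-z0)<.004)&(P[...,0]>.42)&(P[...,0]<.68)&(P[...,1]>.07)&(P[...,1]<.33)
    C=[]
    q=P[m];return q
E
python3 - <<'E'
from h import *
f=grab('wrist');save(f,'w4.png');P=pts(f);s=manip.observe();print(s['grip_width'],s['grip_force'],s['wrist_force'],s['tcp_pos'])
print('body z rel tcp',[(P[r,c]-s['tcp_pos']).round(3) for r,c in [(278,60),(276,100),(300,60),(320,264)]])
print(delta((.6068,.2450,.12)))
E
```

```text
0.7316697193443296 24.999791979789734 [-0.21265811  0.46147798 -1.5803795 ] [0.5538527  0.10068873 0.22827576]
body z rel tcp [array([-0.01 ,  0.063,  0.121]), array([-0.004,  0.056,  0.119]), array([-0.006,  0.059,  0.13 ]), array([0.022, 0.024, 0.13 ])]
(array([ 0.2796, -0.1277,  0.2166]), np.float64(45.3))
```

View pics/w4.png

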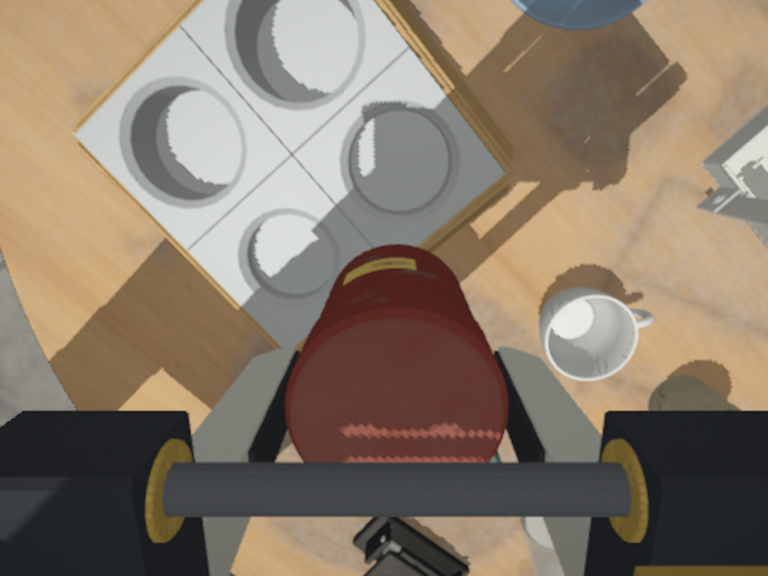

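The wrist view shows all four mouths: 68 at about (296,42), 60 at (400,157), 64 at (183,142), 52 at (290,254). The block cross is at (292,154), and the tin hangs straight. I'll refine the pocket positions from this view.

```bash
python3 - <<'E'
from h import *
from scipy.spatial.transform import Rotation as Ro
f=grab('wrist');K=f['camera_matrix'];M=np.array(f['mount']);w,x,y,z=f['s']['ee_rot'];R=Ro.from_quat([x,y,z,w]).as_matrix();t=f['s']['tcp_pos']
C=R@M[:3,3]+t
P=pts(f);v,u=np.mgrid[:384,:512]
D=np.stack([(u-K[0,2])/K[0,0],(v-K[1,2])/K[1,1],np.ones(u.shape)],-1)@(R@M[:3,:3]).T
Q=C+D*((.074-C[2])/D[...,2])[...,None]
print('cross',[Q[int(154/1.5),int(292/1.5)].round(4)], 'top z',P[110,150])
for n,g,r in [('68',(.6068,.245),.044),('60',(.599,.1446),.040),('64',(.5064,.2528),.042),('52',(.4986,.1524),.036)]:
    d=np.hypot(Q[...,0]-g[0],Q[...,1]-g[1])
    m=(d<r+.009)&(P[...,2]<.0725)&(u>0)&(v>0); q=Q[m][:,:2]
    c,rad=cv2.minEnclosingCircle(q.astype(np.float32)) 
    print(n,'mid',((q.min(0)+q.max(0))/2).round(4),'mean',q.mean(0).round(4),'encl',np.round(c,4),round(rad,4))
print(t)
E
```

```text
cross [array([0.552 , 0.1989, 0.074 ])] top z [0.50331097 0.23273843 0.03065575]
68 mid [0.6046 0.2415] mean [0.6003 0.2403] encl [0.606  0.2431] 0.053
60 mid [0.5972 0.1444] mean [0.5992 0.1469] encl [0.599  0.1446] 0.049
64 mid [0.5061 0.2529] mean [0.5069 0.2549] encl [0.5064 0.2528] 0.051
52 mid [0.4982 0.1561] mean [0.4989 0.1547] encl [0.4979 0.1528] 0.0447
[0.5538527  0.10068873 0.22827576]
```

Emit:
drive_tool:
  targets:
    - {"delta_pos": [0.05,-0.02,0],"angular": [0,0,0],"grip": 0.5}
    - {"delta_pos": [0.12,-0.05,0],"angular": [0,0,0],"grip": 0.5}
    - {"delta_pos": [0.19,-0.085,0],"angular": [0,0,0],"grip": 0.5}
    - {"delta_pos": [0.25,-0.115,0.03],"angular": [0,0,0],"grip": 0.5}
    - {"delta_pos": [0.28,-0.128,0.09],"angular": [0,0,0],"grip": 0.5}
    - {"delta_pos": [0.28,-0.128,0.15],"angular": [0,0,0],"grip": 0.5}
    - {"delta_pos": [0.28,-0.128,0.18],"angular": [0,0,0],"grip": 0.5}
    - {"delta_pos": [0.28,-0.128,0.19],"angular": [0,0,0],"grip": 0.5}
    - {"delta_pos": [0.28,-0.128,0.19],"angular": [0,0,0],"grip": 0.5}
    - {"delta_pos": [0.28,-0.128,0.19],"angular": [0,0,0],"grip": 0.5}
    - {"delta_pos": [0.28,-0.128,0.19],"angular": [0,0,0],"grip": 0.5}

```text
clock: 7.25
tcp_pos: [0.6099, 0.2427, 0.137]
ee_rot: [0.0, 0.924, 0.383, 0.001]
wrist_force: [-0.1, 0.1, -0.8]
grip_width: 0.732
grip_force: 25.0
```

```bash
python3 - <<'E'
from h import *
s=manip.observe();print(s['tcp_pos'],delta((.6064,.2451,.057)))
E
```

```text
[0.60986144 0.24273259 0.13703175] (array([-0.0015, -0.0082,  0.1601]), np.float64(45.07))
```

Emit:
drive_tool:
  targets:
    - {"delta_pos": [-0.0015,-0.008,0],"angular": [0,0,0],"grip": 0.5}
    - {"delta_pos": [-0.0015,-0.008,0.0],"angular": [0,0,0],"grip": 0.5}
    - {"delta_pos": [-0.0015,-0.008,0.03],"angular": [0,0,0],"grip": 0.5}
    - {"delta_pos": [-0.0015,-0.008,0.06],"angular": [0,0,0],"grip": 0.5}
    - {"delta_pos": [-0.0015,-0.008,0.09],"angular": [0,0,0],"grip": 0.5}
    - {"delta_pos": [-0.0015,-0.008,0.12],"angular": [0,0,0],"grip": 0.5}
    - {"delta_pos": [-0.0015,-0.008,0.145],"angular": [0,0,0],"grip": 0.5}
    - {"delta_pos": [-0.0015,-0.008,0.155],"angular": [0,0,0],"grip": 0.5}
    - {"delta_pos": [-0.0015,-0.008,0.16],"angular": [0,0,0],"grip": 0.5}
    - {"delta_pos": [-0.0015,-0.008,0.16],"angular": [0,0,0],"grip": 0.5}
    - {"delta_pos": [-0.0015,-0.008,0.16],"angular": [0,0,0],"grip": 0.5}

```text
clock: 8.35
tcp_pos: [0.6056, 0.2456, 0.0569]
ee_rot: [-0.0, 0.923, 0.384, 0.0]
wrist_force: [-2.7, -0.8, 6.8]
grip_width: 0.734
grip_force: 25.0
```

On the floor: about 7 N upward at the expected height. Release, rise, and go over the green tin.

Emit:
drive_tool:
  targets:
    - {"delta_pos": [0,0,0],"angular": [0,0,0],"grip": 0.9}
    - {"delta_pos": [0,0,0],"angular": [0,0,0],"grip": 0.9}
    - {"delta_pos": [0,0,0],"angular": [0,0,0],"grip": 0.9}
    - {"delta_pos": [0,0,-0.02],"angular": [0,0,0],"grip": 0.9}
    - {"delta_pos": [0,0,-0.08],"angular": [0,0,0],"grip": 0.9}
    - {"delta_pos": [0,0,-0.16],"angular": [0,0,0],"grip": 0.9}
    - {"delta_pos": [0,0,-0.24],"angular": [0,0,0],"grip": 0.9}
    - {"delta_pos": [-0.04,0.015,-0.286],"angular": [0,0,0],"grip": 1}
    - {"delta_pos": [-0.62,0.232,-0.286],"angular": [0,0,0],"grip": 1}
    - {"delta_pos": [-0.62,0.232,-0.286],"angular": [0,0,0],"grip": 1}
    - {"delta_pos": [-0.62,0.232,-0.286],"angular": [0,0,0],"grip": 1}
    - {"delta_pos": [-0.62,0.232,-0.286],"angular": [0,0,0],"grip": 1}
    - {"delta_pos": [-0.62,0.232,-0.286],"angular": [0,0,0],"grip": 1}
    - {"delta_pos": [-0.62,0.232,-0.286],"angular": [0,0,0],"grip": 1}
    - {"delta_pos": [-0.62,0.232,-0.286],"angular": [0,0,0],"grip": 1}
    - {"delta_pos": [-0.62,0.232,-0.286],"angular": [0,0,0],"grip": 1}
    - {"delta_pos": [-0.62,0.232,-0.286],"angular": [0,0,0],"grip": 1}

```text
clock: 10.05
tcp_pos: [0.4696, -0.0556, 0.199]
ee_rot: [0.0, 0.924, 0.383, 0.001]
wrist_force: [0.4, 0.1, -0.5]
grip_width: 1.0
grip_force: 0.0
```

```bash
python3 - <<'E'
from h import *
f=grab('wrist');print(tin(f,.085,(.4675,-.0565),.032));print(f['s']['tcp_pos'])
t=grab('top');a=tin(t,.116,(.606,.245),.034);print('red',a)
c,m,_=tin(f,.085,(.4675,-.0565),.032);print(delta((c[0],c[1],.026)))
E
```

```text
(array([ 0.46813   , -0.05567898,  0.0832077 ]), array([ 0.46854446, -0.05515701,  0.08335139]), array([0.0596524 , 0.05991426, 0.00449531]))
[ 0.469604   -0.05556395  0.19895274]
red (array([0.60423304, 0.24447044, 0.11533247]), array([0.60471279, 0.24352853, 0.11483658]), array([0.06336926, 0.06468028, 0.00988161]))
(array([-0.0033, -0.001 ,  0.3452]), np.float64(45.21))
```

Emit:
drive_tool:
  targets:
    - {"delta_pos": [-0.003,-0.001,0.09],"angular": [0,0,0],"grip": 1}
    - {"delta_pos": [-0.003,-0.001,0.18],"angular": [0,0,0],"grip": 1}
    - {"delta_pos": [-0.003,-0.001,0.26],"angular": [0,0,0],"grip": 1}
    - {"delta_pos": [-0.003,-0.001,0.32],"angular": [0,0,0],"grip": 1}
    - {"delta_pos": [-0.003,-0.001,0.345],"angular": [0,0,0],"grip": 1}
    - {"delta_pos": [-0.003,-0.001,0.345],"angular": [0,0,0],"grip": 1}
    - {"delta_pos": [-0.003,-0.001,0.345],"angular": [0,0,0],"grip": 0.5}
    - {"delta_pos": [-0.003,-0.001,0.345],"angular": [0,0,0],"grip": 0.5}
    - {"delta_pos": [-0.003,-0.001,0.345],"angular": [0,0,0],"grip": 0.5}
    - {"delta_pos": [-0.003,-0.001,0.345],"angular": [0,0,0],"grip": 0.5}
    - {"delta_pos": [-0.003,-0.001,0.345],"angular": [0,0,0],"grip": 0.5}
    - {"delta_pos": [-0.003,-0.001,0.345],"angular": [0,0,0],"grip": 0.5}

```text
clock: 11.35
tcp_pos: [0.4682, -0.057, 0.0267]
ee_rot: [0.0, 0.924, 0.384, 0.001]
wrist_force: [-0.7, 1.1, 5.9]
grip_width: 0.689
grip_force: 25.0
```

Emit:
drive_tool:
  targets:
    - {"delta_pos": [0,0,-0.04],"angular": [0,0,0],"grip": 0.5}
    - {"delta_pos": [0,0,-0.1],"angular": [0,0,0],"grip": 0.5}
    - {"delta_pos": [0,0,-0.18],"angular": [0,0,0],"grip": 0.5}
    - {"delta_pos": [0.02,-0.015,-0.24],"angular": [0,0,0],"grip": 0.5}
    - {"delta_pos": [0.07,-0.055,-0.26],"angular": [0,0,0],"grip": 0.5}
    - {"delta_pos": [0.13,-0.1,-0.26],"angular": [0,0,0],"grip": 0.5}
    - {"delta_pos": [0.19,-0.15,-0.26],"angular": [0,0,0],"grip": 0.5}
    - {"delta_pos": [0.25,-0.195,-0.26],"angular": [0,0,0],"grip": 0.5}
    - {"delta_pos": [0.31,-0.24,-0.26],"angular": [0,0,0],"grip": 0.5}
    - {"delta_pos": [0.37,-0.29,-0.26],"angular": [0,0,0],"grip": 0.5}
    - {"delta_pos": [0.43,-0.335,-0.26],"angular": [0,0,0],"grip": 0.5}
    - {"delta_pos": [0.475,-0.37,-0.26],"angular": [0,0,0],"grip": 0.5}
    - {"delta_pos": [0.491,-0.384,-0.25],"angular": [0,0,0],"grip": 0.5}
    - {"delta_pos": [0.491,-0.384,-0.22],"angular": [0,0,0],"grip": 0.5}
    - {"delta_pos": [0.491,-0.384,-0.19],"angular": [0,0,0],"grip": 0.5}
    - {"delta_pos": [0.491,-0.384,-0.18],"angular": [0,0,0],"grip": 0.5}
    - {"delta_pos": [0.491,-0.384,-0.18],"angular": [0,0,0],"grip": 0.5}
    - {"delta_pos": [0.491,-0.384,-0.18],"angular": [0,0,0],"grip": 0.5}

```text
clock: 13.15
tcp_pos: [0.5051, 0.2521, 0.1163]
ee_rot: [0.0, 0.924, 0.383, 0.0]
wrist_force: [-0.0, -0.4, -1.0]
grip_width: 0.69
grip_force: 25.0
```

```bash
python3 - <<'E'
from h import *
s=manip.observe();print(s['tcp_pos'],delta((.5062,.2526,.0575)))
E
```

```text
[0.50510923 0.25210517 0.11632161] (array([0.0022, 0.0008, 0.1176]), np.float64(45.07))
```

Aligned, so lower the green tin.

Emit:
drive_tool:
  targets:
    - {"delta_pos": [0.002,0.001,0.03],"angular": [0,0,0],"grip": 0.5}
    - {"delta_pos": [0.002,0.001,0.06],"angular": [0,0,0],"grip": 0.5}
    - {"delta_pos": [0.002,0.001,0.09],"angular": [0,0,0],"grip": 0.5}
    - {"delta_pos": [0.002,0.001,0.107],"angular": [0,0,0],"grip": 0.5}
    - {"delta_pos": [0.002,0.001,0.117],"angular": [0,0,0],"grip": 0.5}
    - {"delta_pos": [0.002,0.001,0.118],"angular": [0,0,0],"grip": 0.5}
    - {"delta_pos": [0.002,0.001,0.118],"angular": [0,0,0],"grip": 0.5}
    - {"delta_pos": [0.002,0.001,0.118],"angular": [0,0,0],"grip": 0.5}

```text
clock: 13.95
tcp_pos: [0.5064, 0.253, 0.0575]
ee_rot: [0.0, 0.924, 0.384, 0.001]
wrist_force: [0.3, -0.6, -1.0]
grip_width: 0.69
grip_force: 25.0
```

Emit:
drive_tool:
  targets:
    - {"delta_pos": [0,0,0.003],"angular": [0,0,0],"grip": 0.5}
    - {"delta_pos": [0,0,0.003],"angular": [0,0,0],"grip": 0.5}
    - {"delta_pos": [0,0,0.003],"angular": [0,0,0],"grip": 0.9}
    - {"delta_pos": [0,0,0.003],"angular": [0,0,0],"grip": 0.9}
    - {"delta_pos": [0,0,0.003],"angular": [0,0,0],"grip": 0.9}
    - {"delta_pos": [0,0,0.003],"angular": [0,0,0],"grip": 0.9}
    - {"delta_pos": [0,0,-0.08],"angular": [0,0,0],"grip": 0.9}
    - {"delta_pos": [0,0,-0.16],"angular": [0,0,0],"grip": 0.9}
    - {"delta_pos": [0,0,-0.24],"angular": [0,0,0],"grip": 0.9}
    - {"delta_pos": [-0.03,0.05,-0.285],"angular": [0,0,0],"grip": 1}
    - {"delta_pos": [-0.4525,0.7975,-0.285],"angular": [0,0,0],"grip": 1}
    - {"delta_pos": [-0.4525,0.7975,-0.285],"angular": [0,0,0],"grip": 1}
    - {"delta_pos": [-0.4525,0.7975,-0.285],"angular": [0,0,0],"grip": 1}
    - {"delta_pos": [-0.4525,0.7975,-0.285],"angular": [0,0,0],"grip": 1}
    - {"delta_pos": [-0.4525,0.7975,-0.285],"angular": [0,0,0],"grip": 1}
    - {"delta_pos": [-0.4525,0.7975,-0.285],"angular": [0,0,0],"grip": 1}
    - {"delta_pos": [-0.4525,0.7975,-0.285],"angular": [0,0,0],"grip": 1}
    - {"delta_pos": [-0.4525,0.7975,-0.285],"angular": [0,0,0],"grip": 1}
    - {"delta_pos": [-0.4525,0.7975,-0.285],"angular": [0,0,0],"grip": 1}
    - {"delta_pos": [-0.4525,0.7975,-0.285],"angular": [0,0,0],"grip": 1}

```text
clock: 15.95
tcp_pos: [0.6289, -0.1936, 0.1981]
ee_rot: [0.0, 0.924, 0.381, -0.001]
wrist_force: [0.2, 0.2, -0.5]
grip_width: 0.997
grip_force: 0.0
```

```bash
python3 - <<'E'
from h import *
f=grab('wrist');save(f,'w5.png');print(f['s']['tcp_pos'])
c,m,d=tin(f,.07,(.628,-.189),.03);print(c,m,d,delta((c[0],c[1],.011)))
t=grab('top');print('red',tin(t,.116,(.606,.245),.034)[:2]);print('green',tin(t,.116,(.506,.253),.032)[:2])
E
```

```text
[ 0.62891626 -0.19355143  0.19810392]
[ 0.62887481 -0.18909526  0.06826847] [ 0.62926621 -0.18856314  0.0683513 ] [0.05621172 0.05618025 0.00443086] (array([ 0.003 , -0.002 ,  0.3745]), np.float64(44.92))
red (array([0.60411979, 0.24388949, 0.11505309]), array([0.60450524, 0.24384052, 0.11458969]))
green (array([0.50616604, 0.25152903, 0.11530444]), array([0.50616203, 0.2513093 , 0.11453029]))
```

View pics/w5.png

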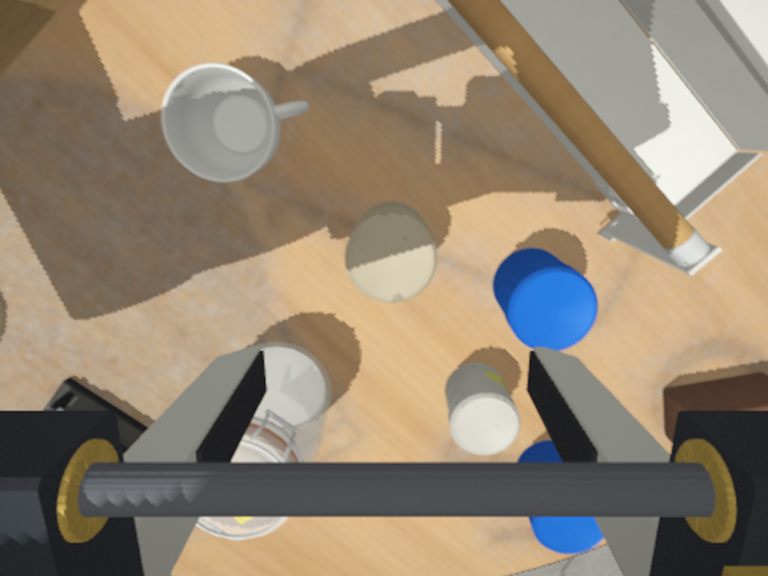

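The beige tin at (391,252) lies between the fingers. Cup, jar and blue tin are all clear of the finger lines.

Emit:
drive_tool:
  targets:
    - {"delta_pos": [0.003,-0.002,0.09],"angular": [0,0,0],"grip": 1}
    - {"delta_pos": [0.003,-0.002,0.18],"angular": [0,0,0],"grip": 1}
    - {"delta_pos": [0.003,-0.002,0.26],"angular": [0,0,0],"grip": 1}
    - {"delta_pos": [0.003,-0.002,0.33],"angular": [0,0,0],"grip": 1}
    - {"delta_pos": [0.003,-0.002,0.37],"angular": [0,0,0],"grip": 1}
    - {"delta_pos": [0.003,-0.002,0.37],"angular": [0,0,0],"grip": 1}
    - {"delta_pos": [0.003,-0.002,0.37],"angular": [0,0,0],"grip": 0.4}
    - {"delta_pos": [0.003,-0.002,0.37],"angular": [0,0,0],"grip": 0.4}
    - {"delta_pos": [0.003,-0.002,0.37],"angular": [0,0,0],"grip": 0.4}
    - {"delta_pos": [0.003,-0.002,0.37],"angular": [0,0,0],"grip": 0.4}
    - {"delta_pos": [0.003,-0.002,0.37],"angular": [0,0,0],"grip": 0.4}
    - {"delta_pos": [0.003,-0.002,0.37],"angular": [0,0,0],"grip": 0.4}
    - {"delta_pos": [0.003,-0.002,0.37],"angular": [0,0,0],"grip": 0.4}

```text
clock: 17.35
tcp_pos: [0.6297, -0.1874, 0.0156]
ee_rot: [0.001, 0.924, 0.384, 0.001]
wrist_force: [0.2, 1.0, 5.5]
grip_width: 0.643
grip_force: 25.0
```

Emit:
drive_tool:
  targets:
    - {"delta_pos": [0,0,-0.04],"angular": [0,0,0],"grip": 0.4}
    - {"delta_pos": [0,0,-0.1],"angular": [0,0,0],"grip": 0.4}
    - {"delta_pos": [0,0,-0.18],"angular": [0,0,0],"grip": 0.4}
    - {"delta_pos": [0.015,-0.02,-0.24],"angular": [0,0,0],"grip": 0.4}
    - {"delta_pos": [0.06,-0.07,-0.26],"angular": [0,0,0],"grip": 0.4}
    - {"delta_pos": [0.11,-0.13,-0.26],"angular": [0,0,0],"grip": 0.4}
    - {"delta_pos": [0.16,-0.19,-0.26],"angular": [0,0,0],"grip": 0.4}
    - {"delta_pos": [0.21,-0.25,-0.26],"angular": [0,0,0],"grip": 0.4}
    - {"delta_pos": [0.26,-0.31,-0.26],"angular": [0,0,0],"grip": 0.4}
    - {"delta_pos": [0.31,-0.37,-0.26],"angular": [0,0,0],"grip": 0.4}
    - {"delta_pos": [0.36,-0.43,-0.26],"angular": [0,0,0],"grip": 0.4}
    - {"delta_pos": [0.405,-0.485,-0.26],"angular": [0,0,0],"grip": 0.4}
    - {"delta_pos": [0.428,-0.513,-0.25],"angular": [0,0,0],"grip": 0.4}
    - {"delta_pos": [0.428,-0.513,-0.22],"angular": [0,0,0],"grip": 0.4}
    - {"delta_pos": [0.428,-0.513,-0.2],"angular": [0,0,0],"grip": 0.4}
    - {"delta_pos": [0.428,-0.513,-0.2],"angular": [0,0,0],"grip": 0.4}
    - {"delta_pos": [0.428,-0.513,-0.2],"angular": [0,0,0],"grip": 0.4}
    - {"delta_pos": [0.428,-0.513,-0.2],"angular": [0,0,0],"grip": 0.4}

```text
clock: 19.15
tcp_pos: [0.599, 0.1448, 0.115]
ee_rot: [0.0, 0.924, 0.383, 0.0]
wrist_force: [0.7, 1.2, -1.8]
grip_width: 0.646
grip_force: 25.0
```

```bash
python3 - <<'E'
from h import *
s=manip.observe();print(s['tcp_pos'],delta((.6000,.1456,.0605)))
E
```

```text
[0.59897758 0.14482812 0.11496506] (array([0.0025, 0.0004, 0.1089]), np.float64(45.04))
```

Emit:
drive_tool:
  targets:
    - {"delta_pos": [0.0025,0,0.03],"angular": [0,0,0],"grip": 0.4}
    - {"delta_pos": [0.0025,0,0.06],"angular": [0,0,0],"grip": 0.4}
    - {"delta_pos": [0.0025,0,0.085],"angular": [0,0,0],"grip": 0.4}
    - {"delta_pos": [0.0025,0,0.1],"angular": [0,0,0],"grip": 0.4}
    - {"delta_pos": [0.0025,0,0.108],"angular": [0,0,0],"grip": 0.4}
    - {"delta_pos": [0.0025,0,0.11],"angular": [0,0,0],"grip": 0.4}
    - {"delta_pos": [0.0025,0,0.11],"angular": [0,0,0],"grip": 0.4}
    - {"delta_pos": [0.0025,0,0.11],"angular": [0,0,0],"grip": 0.4}

```text
clock: 19.95
tcp_pos: [0.5989, 0.1464, 0.0615]
ee_rot: [0.0, 0.923, 0.384, 0.0]
wrist_force: [-5.0, -1.5, 9.2]
grip_width: 0.65
grip_force: 25.0
```

Seated (9 N up). Release and go over the grey tin.

Emit:
drive_tool:
  targets:
    - {"delta_pos": [0,0,0],"angular": [0,0,0],"grip": 0.85}
    - {"delta_pos": [0,0,0],"angular": [0,0,0],"grip": 0.85}
    - {"delta_pos": [0,0,0],"angular": [0,0,0],"grip": 0.85}
    - {"delta_pos": [0,0,0],"angular": [0,0,0],"grip": 0.85}
    - {"delta_pos": [0,0,-0.08],"angular": [0,0,0],"grip": 0.85}
    - {"delta_pos": [0,0,-0.16],"angular": [0,0,0],"grip": 0.85}
    - {"delta_pos": [0,0,-0.24],"angular": [0,0,0],"grip": 0.85}
    - {"delta_pos": [-0.04,0.04,-0.277],"angular": [0,0,0],"grip": 0.85}
    - {"delta_pos": [-0.691,0.654,-0.277],"angular": [0,0,0],"grip": 0.85}
    - {"delta_pos": [-0.691,0.654,-0.277],"angular": [0,0,0],"grip": 0.85}
    - {"delta_pos": [-0.691,0.654,-0.277],"angular": [0,0,0],"grip": 0.85}
    - {"delta_pos": [-0.691,0.654,-0.277],"angular": [0,0,0],"grip": 0.85}
    - {"delta_pos": [-0.691,0.654,-0.277],"angular": [0,0,0],"grip": 0.85}
    - {"delta_pos": [-0.691,0.654,-0.277],"angular": [0,0,0],"grip": 0.85}
    - {"delta_pos": [-0.691,0.654,-0.277],"angular": [0,0,0],"grip": 0.85}
    - {"delta_pos": [-0.691,0.654,-0.277],"angular": [0,0,0],"grip": 0.85}
    - {"delta_pos": [-0.691,0.654,-0.277],"angular": [0,0,0],"grip": 0.85}
    - {"delta_pos": [-0.691,0.654,-0.277],"angular": [0,0,0],"grip": 0.85}
    - {"delta_pos": [-0.691,0.654,-0.277],"angular": [0,0,0],"grip": 0.85}

```text
clock: 21.85
tcp_pos: [0.5865, -0.3302, 0.197]
ee_rot: [-0.001, 0.924, 0.382, -0.0]
wrist_force: [-0.6, 1.0, 0.4]
grip_width: 0.852
grip_force: 0.0
```

```bash
python3 - <<'E'
from h import *
f=grab('wrist');print(f['s']['tcp_pos'])
c,m,d=tin(f,.06,(.586,-.329),.026);print(c,m,d,delta((c[0],c[1],.008)))
t=grab('top');print('beige',tin(t,.116,(.599,.145),.03)[:2])
E
```

```text
[ 0.58651599 -0.33019407  0.1970252 ]
[ 0.58646773 -0.32919412  0.05822002] [ 0.58688593 -0.32875871  0.0583692 ] [0.04838935 0.04855768 0.004827  ] (array([-0.0011, -0.    ,  0.3787]), np.float64(45.06))
beige (array([0.59620413, 0.14401279, 0.11537744]), array([0.59607852, 0.1428829 , 0.11491389]))
```

Emit:
drive_tool:
  targets:
    - {"delta_pos": [0,0,0.09],"angular": [0,0,0],"grip": 0.85}
    - {"delta_pos": [0,0,0.18],"angular": [0,0,0],"grip": 0.85}
    - {"delta_pos": [0,0,0.26],"angular": [0,0,0],"grip": 0.85}
    - {"delta_pos": [0,0,0.33],"angular": [0,0,0],"grip": 0.85}
    - {"delta_pos": [0,0,0.37],"angular": [0,0,0],"grip": 0.85}
    - {"delta_pos": [0,0,0.378],"angular": [0,0,0],"grip": 0.85}
    - {"delta_pos": [0,0,0.378],"angular": [0,0,0],"grip": 0.3}
    - {"delta_pos": [0,0,0.378],"angular": [0,0,0],"grip": 0.3}
    - {"delta_pos": [0,0,0.378],"angular": [0,0,0],"grip": 0.3}
    - {"delta_pos": [0,0,0.378],"angular": [0,0,0],"grip": 0.3}
    - {"delta_pos": [0,0,0.378],"angular": [0,0,0],"grip": 0.3}
    - {"delta_pos": [0,0,0.378],"angular": [0,0,0],"grip": 0.3}
    - {"delta_pos": [0,0,0.378],"angular": [0,0,0],"grip": 0.3}

```text
clock: 23.25
tcp_pos: [0.5879, -0.3295, 0.0106]
ee_rot: [0.001, 0.924, 0.384, 0.001]
wrist_force: [0.4, 2.4, 6.8]
grip_width: 0.561
grip_force: 25.0
```

Emit:
drive_tool:
  targets:
    - {"delta_pos": [0,0,-0.04],"angular": [0,0,0],"grip": 0.3}
    - {"delta_pos": [0,0,-0.1],"angular": [0,0,0],"grip": 0.3}
    - {"delta_pos": [0,0,-0.18],"angular": [0,0,0],"grip": 0.3}
    - {"delta_pos": [0,0,-0.26],"angular": [0,0,0],"grip": 0.3}
    - {"delta_pos": [0.015,-0.02,-0.3],"angular": [0,0,0],"grip": 0.3}
    - {"delta_pos": [0.05,-0.073,-0.3],"angular": [0,0,0],"grip": 0.3}
    - {"delta_pos": [0.1,-0.146,-0.3],"angular": [0,0,0],"grip": 0.3}
    - {"delta_pos": [0.15,-0.219,-0.3],"angular": [0,0,0],"grip": 0.3}
    - {"delta_pos": [0.2,-0.292,-0.3],"angular": [0,0,0],"grip": 0.3}
    - {"delta_pos": [0.25,-0.365,-0.3],"angular": [0,0,0],"grip": 0.3}
    - {"delta_pos": [0.3,-0.438,-0.3],"angular": [0,0,0],"grip": 0.3}
    - {"delta_pos": [0.35,-0.511,-0.3],"angular": [0,0,0],"grip": 0.3}
    - {"delta_pos": [0.4,-0.584,-0.3],"angular": [0,0,0],"grip": 0.3}
    - {"delta_pos": [0.45,-0.657,-0.3],"angular": [0,0,0],"grip": 0.3}
    - {"delta_pos": [0.5,-0.73,-0.3],"angular": [0,0,0],"grip": 0.3}
    - {"delta_pos": [0.54,-0.785,-0.3],"angular": [0,0,0],"grip": 0.3}
    - {"delta_pos": [0.555,-0.809,-0.28],"angular": [0,0,0],"grip": 0.3}
    - {"delta_pos": [0.555,-0.809,-0.24],"angular": [0,0,0],"grip": 0.3}
    - {"delta_pos": [0.555,-0.809,-0.21],"angular": [0,0,0],"grip": 0.3}
    - {"delta_pos": [0.555,-0.809,-0.2],"angular": [0,0,0],"grip": 0.3}

```text
clock: 25.25
tcp_pos: [0.4948, 0.1524, 0.1068]
ee_rot: [-0.0, 0.924, 0.384, -0.002]
wrist_force: [-0.5, -0.0, -1.7]
grip_width: 0.56
grip_force: 25.0
```

```bash
python3 - <<'E'
from h import *
f=grab('wrist');s=manip.observe();print(s['tcp_pos'],s['grip_width'],delta((.4982,.1527,.0655)))
E
```

```text
[0.49499321 0.15233486 0.10690089] 0.5580284625450436 (array([0.005 , 0.004 , 0.0828]), np.float64(45.09))
```

Emit:
drive_tool:
  targets:
    - {"delta_pos": [0.006,0.004,0],"angular": [0,0,0],"grip": 0.3}
    - {"delta_pos": [0.006,0.004,0.02],"angular": [0,0,0],"grip": 0.3}
    - {"delta_pos": [0.006,0.004,0.045],"angular": [0,0,0],"grip": 0.3}
    - {"delta_pos": [0.006,0.004,0.065],"angular": [0,0,0],"grip": 0.3}
    - {"delta_pos": [0.006,0.004,0.078],"angular": [0,0,0],"grip": 0.3}
    - {"delta_pos": [0.006,0.004,0.084],"angular": [0,0,0],"grip": 0.3}
    - {"delta_pos": [0.006,0.004,0.084],"angular": [0,0,0],"grip": 0.3}
    - {"delta_pos": [0.006,0.004,0.084],"angular": [0,0,0],"grip": 0.3}

```text
clock: 26.1
tcp_pos: [0.5, 0.1538, 0.0669]
ee_rot: [0.0, 0.923, 0.384, 0.0]
wrist_force: [0.2, -0.6, -2.3]
grip_width: 0.56
grip_force: 25.0
```

Still hanging, so ease down a few mm more.

Emit:
drive_tool:
  targets:
    - {"delta_pos": [-0.001,-0.001,0.003],"angular": [0,0,0],"grip": 0.3}
    - {"delta_pos": [-0.001,-0.001,0.005],"angular": [0,0,0],"grip": 0.3}
    - {"delta_pos": [-0.001,-0.001,0.005],"angular": [0,0,0],"grip": 0.3}

```text
clock: 26.4
tcp_pos: [0.5001, 0.1539, 0.0665]
ee_rot: [0.0, 0.923, 0.384, 0.001]
wrist_force: [-2.2, -0.2, 13.6]
grip_width: 0.556
grip_force: 25.0
```

Seated (13 N up). Release and retreat up and out to the front, clear of the top view.

Emit:
drive_tool:
  targets:
    - {"delta_pos": [0,0,0],"angular": [0,0,0],"grip": 0.8}
    - {"delta_pos": [0,0,0],"angular": [0,0,0],"grip": 0.8}
    - {"delta_pos": [0,0,0],"angular": [0,0,0],"grip": 0.8}
    - {"delta_pos": [0,0,0],"angular": [0,0,0],"grip": 0.8}
    - {"delta_pos": [0,0,-0.06],"angular": [0,0,0],"grip": 0.8}
    - {"delta_pos": [0,0,-0.14],"angular": [0,0,0],"grip": 0.8}
    - {"delta_pos": [0,0,-0.22],"angular": [0,0,0],"grip": 0.8}
    - {"delta_pos": [0,0,-0.3],"angular": [0,0,0],"grip": 0.8}
    - {"delta_pos": [-0.45,0.16,-0.34],"angular": [0,0,0],"grip": 0.8}
    - {"delta_pos": [-0.45,0.16,-0.34],"angular": [0,0,0],"grip": 0.8}
    - {"delta_pos": [-0.45,0.16,-0.34],"angular": [0,0,0],"grip": 0.8}
    - {"delta_pos": [-0.45,0.16,-0.34],"angular": [0,0,0],"grip": 0.8}
    - {"delta_pos": [-0.45,0.16,-0.34],"angular": [0,0,0],"grip": 0.8}
    - {"delta_pos": [-0.45,0.16,-0.34],"angular": [0,0,0],"grip": 0.8}
    - {"delta_pos": [-0.45,0.16,-0.34],"angular": [0,0,0],"grip": 0.8}
    - {"delta_pos": [-0.45,0.16,-0.34],"angular": [0,0,0],"grip": 0.8}
    - {"delta_pos": [-0.45,0.16,-0.34],"angular": [0,0,0],"grip": 0.8}

```text
clock: 28.1
tcp_pos: [0.3974, -0.061, 0.2342]
ee_rot: [-0.0, 0.923, 0.385, -0.0]
wrist_force: [-0.9, -0.0, 0.9]
grip_width: 0.8
grip_force: 0.0
```

```bash
python3 - <<'E'
from h import *
t=grab('top');save(t,'end.png',4,(115,130,300,270));w=grab('wrist');print(w['s']['tcp_pos'])
for n,g,r in [('68',(.6064,.2451),.034),('60',(.5988,.1445),.03),('64',(.5062,.2526),.032),('52',(.4982,.1527),.026)]:
    for f in (t,w):
        try:
            c,m,d=tin(f,.116,g,r,.005);print(n,g,c.round(4),m.round(4),d.round(3))
        except Exception as e: print(n,'-',e)
print('jar',tin(t,.136,(.473,-.2114),.045)[0])
E
```

```text
[ 0.3973802  -0.0609555   0.23420815]
68 (0.6064, 0.2451) [0.6037 0.2446 0.1156] [0.6046 0.2437 0.115 ] [0.065 0.065 0.009]
68 - attempt to get argmax of an empty sequence
60 (0.5988, 0.1445) [0.5962 0.1448 0.1157] [0.5962 0.1429 0.1149] [0.057 0.057 0.009]
60 - attempt to get argmax of an empty sequence
64 (0.5062, 0.2526) [0.5062 0.2518 0.1155] [0.5061 0.251  0.1147] [0.062 0.059 0.009]
64 - attempt to get argmax of an empty sequence
52 (0.4982, 0.1527) [0.4987 0.1523 0.1156] [0.4974 0.1528 0.1148] [0.048 0.049 0.009]
52 - attempt to get argmax of an empty sequence
jar [ 0.47301292 -0.21191398  0.13551642]
```

View pics/end.png

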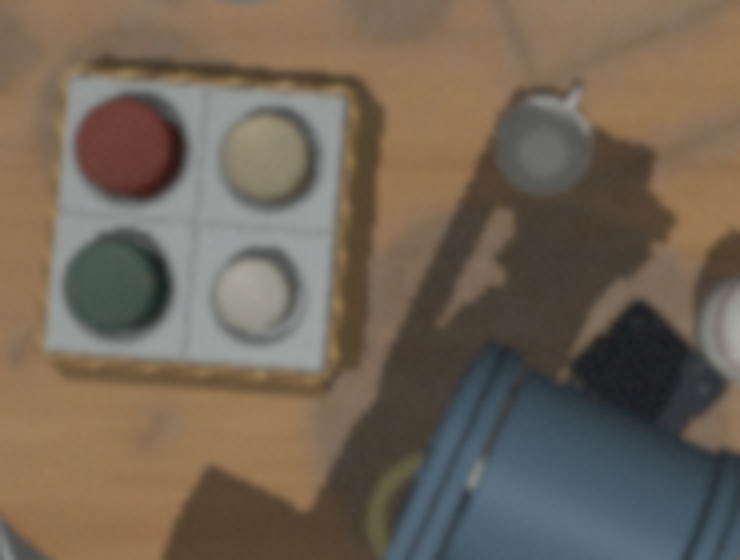

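All four tins stand in their own pockets: red (130,147), beige (267,157), green (116,283), grey (255,293) in the crop. The lids are level at z≈0.115, within 3 mm of the pocket axes. The cup and jar have not moved, so I'll hand it in.

```bash
python3 -c "
from workcell import ticket;print(ticket.finish_job())"
```

```text
the job is handed in; nothing more can be done
None
```

The job is handed in at about 28 s of the 104 s allowed: all four tins stand in their own foam pockets with lids level (z≈0.115 m) and within about 3 mm of the pocket axes, and the cup and jar are where they stood; the hand-in returned no verdict.

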